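# Lock the shaker and hold its tube plate ready for the screws

### The arm

A 6-joint arm with a two-finger parallel gripper is mounted at the origin on the work surface. World frame = base frame: x ahead of the robot, y to its left, z up, the work surface at z = 0. Lengths are in m, angles in rad, forces in N, time in s.
With the tool pointing down it reaches from about 0.325 to 0.9 m from the base axis. Payload 3.5 kg.
Tool frame: the origin (TCP) lies midway between the tips of the shut fingers; the grasp point (between the pads) lies 19 mm behind it; z points along the fingers, y is the line along which they close (so a half turn about z gives the same grasp; the last joint's range is limited). The gripper opens to 85 mm and grips with 20 to 120 N. Pads are 22 mm wide; open, the fingers measure 114 mm over their backs; the gripper's body (76 mm by 85 mm) begins 54 mm behind the grasp point. The pads swing forward as they close: fully open they stand 13 mm farther back than shut.
Start: joints at [1.038, 0.276, -0.026, 1.268, 0, 1.467], TCP at [0.26, 0.568, 0.231] pointing down, gripper open.
Joint ranges: [-3.12, 3.12], [-0.85, 1.88], [-1.08, 1.24], [-1.95, 2.15], [-1.57, 1.53], [-3.14, 3.14]. Speed limits (rad/s): [2.57, 2.57, 3.14, 3.14, 3.14, 3.14].

### API

Orientations are given as a 3x3 rotation matrix whose columns are the frame's x, y, z axes.
In Python, from workcell import r gives the robot as it stands.
- The arm moves only by the tool apply_moves, never from a script. Its argument "steps" is text: rows parted by semicolons, each of 7 numbers parted by spaces: the shift along the tool's x, y, z in m, then the turn, a rotation vector about the tool's x, y, z in rad, then the gripper's target within -1 to 1 (fully open at 1, half-way at 0, shut at -1). In form: x y z ax ay az jaw; .... A call has 1 to 5 rows; each row shifts and turns the commanded pose from where the row before left it, along the tool's axes as they then stand; what a row does not reach is not made up. A row lasts 1/12 s, in which the tool goes at most 41.7 mm and 7.16 degrees, less where a joint would pass 70% of its speed; a pose out of reach is approached as far as the arm can. A call with a gripper value outside its range is refused whole. The fingers move at their own pace and stop on an object; "grip_force" is the grip in N (left out, the last holds). Time passes only in rows, so rows that do not move let the fingers close. It gives the time, the measured TCP pose, the force, the opening and the grip force at its end, in the units of the state.
- r.sense(): the state, without advancing time (a new reading comes with each control period).
- r.snapshot(name): name is "scene" or "side" or "wrist"; returns (picture, depth): 384x512x3 uint8, red, green, blue; 384x512 float32, m along the optical axis (not along the pixel's ray), 0 where there is no reading.
- r.get_calibration(name): a dict with "fx", "fy", "cx", "cy" (pixels), "xyz" and "attitude" of the camera in the world. Camera axes: x right, y down, z forward; pixel columns grow to the right and rows downward; lengths in m; the calibration is good to about 2 mm. A picture is of the moment at which its call begins: read the wrist's pose just before it. get_calibration takes no time and is no camera call; for the wrist camera it gives the pose at the moment of the call.
- r.job_done(): hands the job in; it is judged then, once.
Trained networks look in the newest picture that a camera, given by its name, has taken for a name from the list of things; names that differ only in an ending like _2 or _b are one class to them, and where a whole thing is asked for, a point or a joint stands for the part that bears it (a point fixed in the world has none). Each returns a list of dicts, best first, with "p" (0 to 1); they miss things now and then, are a little off and sometimes report something else, mostly with a low value. They report only what shows in the picture. A call takes as long as a camera call. They do not tell look-alikes from the thing itself.
- r.recognise(camera, thing): "location" ([x, y, z] in m, in world coordinates, good to about 4 mm: the middle of the surface that is visible of it).
- r.regions_of(camera, thing): "region" (384x512 bool, what is visible of it).
- r.spot_point(camera, thing): "location" ([x, y, z] in m, in world coordinates, good to about 4 mm: a listed point, or the origin of a listed thing).
The state is a dict: "t": time; "joint_pos": joint angles; "dq": joint speeds; "tau": joint torques, N m; "eef_pos": TCP position; "tcp_rot": TCP orientation; "force": force on the tool from outside, world axes, zero at the start; "moment": the same for the moment, N m; "grip_width": finger opening in m; "finger_force": force on a finger pad.
Only numpy, scipy, OpenCV 4.12 (cv2) and the standard library are available. Lean on these libraries where they do the work, as an engineer would, in place of code of your own. Each camera call takes 0.05 s, during which the arm holds its last target. There are 200 camera calls.

### The job

Get the tube shaker ready for its tube plate: slide the carriage lock on top of the shaker fully home towards the drive table, then lift the tube plate off the bench by its handle and hold it level over the drive table, hovering about 15 mm above it without touching, with its four corner screw holes lined up over the four threaded holes. Finish while still holding it there in the gripper, motionless, so that a colleague can slip the rubber bushes under it and start the screws; leave the other things on the bench where they are.

Things in the scene. Friction and masses are not known exactly. Their poses are not given: they have to be found in the camera images.
- shaker: bench-top tube shaker fixed to the bench: white housing 250 (its x) x 200 (its y) mm, top at 85 mm. Origin: centre of its footprint on the bench, z up. Its +x half carries the drive table, its -x half the control field with the carriage lock on the middle line (a 9 mm high speed knob of radius 14 mm stands at x -88, y +70 mm). The shaker stands turned by up to about 0.4 rad and on either side of the bench
- seat (a point): centre of the top face of the drive table, at (+50, 0, 105) mm in the shaker's frame, same axes as the shaker. The drive table is an aluminium slab 100 (x) x 140 (y) x 12 mm, its top 20 mm above the housing; nothing stands on it
- thread0 (a point): mouth of the threaded hole (M5, dark, 5 mm wide) at (-40, -60) mm from seat in the shaker's x, y, on the drive table's top face
- thread1 (a point): mouth of the threaded hole (M5, dark, 5 mm wide) at (-40, +60) mm from seat in the shaker's x, y, on the drive table's top face
- thread2 (a point): mouth of the threaded hole (M5, dark, 5 mm wide) at (+40, -60) mm from seat in the shaker's x, y, on the drive table's top face
- thread3 (a point): mouth of the threaded hole (M5, dark, 5 mm wide) at (+40, +60) mm from seat in the shaker's x, y, on the drive table's top face
- lock (a joint): travel of the carriage lock in m: 0 at the end away from the drive table (unlocked), 0.040 fully home at the stop (locked: its 8 mm steel bolt, which sticks out of the grip towards the table, has entered the socket on the table's edge). It starts between 0 and 0.020, slides along the shaker's +x with about 2 N of friction and stays where it is left
- lock_top (a point): centre of the top face of the lock's black grip, a block 20 (along x) x 20 (across, y) mm, that rises 40 mm above the housing's top; axes as the shaker's. At lock = 0 it stands at (-102, 0, 126.5) mm in the shaker's frame. Beside it the housing is free for more than 50 mm to each side up to 10 mm above the housing's top; 26 mm ahead of the grip's middle, when locked, begins a 24 mm high guide of the bolt
- tube_plate: aluminium tube plate 100 (x) x 140 (y) x 6 mm, about 0.26 kg, lying flat and loose on the bench, handle up. Origin: centre of its underside, z up. Six 17 mm tube holes stand in two rows of three beside the handle; the four screw holes are in its corners. It looks the same after a half turn about z, and either way round is right
- plate_handle (a point): middle of the plate's handle bar, 40 mm above the plate's underside over its centre, axes as the plate's. The bar is 12 mm wide (x), 88 mm long (y) and 12 mm high, on two posts of 10 mm at y = +-36 mm, with 28 mm free between bar and plate
- plate_hole0 (a point): centre, at the plate's underside, of the 11 mm screw hole at (-40, -60) mm in the plate's x, y
- plate_hole1 (a point): centre, at the plate's underside, of the 11 mm screw hole at (-40, +60) mm in the plate's x, y
- plate_hole2 (a point): centre, at the plate's underside, of the 11 mm screw hole at (+40, -60) mm in the plate's x, y
- plate_hole3 (a point): centre, at the plate's underside, of the 11 mm screw hole at (+40, +60) mm in the plate's x, y
- tube_rack: bystander: microtube rack 66 x 130 x 30 mm with a few tubes in it (46 mm high), origin under its centre
- tip_box: bystander: pipette tip box 89 x 127 x 63 mm, origin under its centre
- screw_dish: bystander: glass dish of radius 38 mm, 14 mm high, with the four rubber bushes and four screws, origin under its centre
- screwdriver: bystander: screwdriver, 190 mm long, lying beyond the work
Things that resemble listed ones, but are neither listed nor needed, are in the scene too. Leave any blue or purple look-alike of the tube_plate alone.

How it is judged:
By the outcome, as a careful person would: the job done as asked, in the order asked, and still so for the second after the job is handed in, while the arm keeps its last pose, push and grip.
It also fails if it takes over 54 s, if anything falls off the work surface, if the arm or the gripper's body presses on something with over 40 N, if the wrist force passes 120 N, or if a joint passes its speed limit or range.

## Working session

There is one attempt and no reset: what is moved stays moved. The work goes in short steps, Python scripts to look and compute and a tool call to move; the robot and the scene stay as the last step left them, time stands still between calls to the robot, and variables do not carry over. Pictures are saved under pics/ and viewed, at most 10 in all, crops included, and the job is handed in when it is done.

Besides the shell and the picture viewer there is one more tool, called after "Emit:" in YAML: its name, and indented under it one key for each argument. apply_moves: Moves the arm, as the interface text tells. Its arguments: {"type":"object","properties":{"steps":{"type":"string"},"grip_force":{"type":"number"}},"required":["steps"]}

```bash
mkdir -p pics; ls; cat > h.py <<'E'
import numpy as np, cv2
from workcell import r
def snap(n,fn=None):
    c=r.get_calibration(n); p,d=r.snapshot(n)
    if fn: cv2.imwrite('pics/'+fn,p[:,:,::-1])
    return c,p,d
def world(c,d,u,v):
    z=d[int(round(v)),int(round(u))]
    R=np.array(c['attitude']); return np.array(c['xyz'])+R@np.array([(u-c['cx'])/c['fx']*z,(v-c['cy'])/c['fy']*z,z])
def cloud(c,d):
    v,u=np.mgrid[:384,:512]; R=np.array(c['attitude'])
    P=np.stack([(u-c['cx'])/c['fx']*d,(v-c['cy'])/c['fy']*d,d],-1)
    return P@R.T+np.array(c['xyz'])
def proj(c,p):
    q=np.array(c['attitude']).T@(np.array(p)-np.array(c['xyz'])); return round(c['fx']*q[0]/q[2]+c['cx']),round(c['fy']*q[1]/q[2]+c['cy'])
E
cat > a.py <<'E'
from h import *
np.set_printoptions(precision=4,suppress=True)
a=[snap(n,n+'0.png') for n in('scene','side')]
for n,(c,p,d) in zip(('scene','side'),a):
    print(n,c['attitude'],c['xyz'])
    for t in ['shaker','seat','lock_top','thread0','thread1','thread2','thread3','tube_plate','plate_handle','plate_hole0','plate_hole1','plate_hole2','plate_hole3','tip_box','tube_rack']:
        for o in r.spot_point(n,t)[:3]: print(t,round(o['p'],2),np.array(o['location']),proj(c,o['location']))
cv2.imwrite('pics/both.png',cv2.resize(np.hstack([a[0][1],a[1][1]])[:,:,::-1],(800,300)))
print(r.sense()['tcp_rot'],r.sense()['t'])
E
python3 a.py
```

```text
pics
scene [[-0.7572  0.5085 -0.4099]
 [ 0.6529  0.5732 -0.4951]
 [-0.0169 -0.6425 -0.7661]] [1.0386 0.5504 1.0054]
shaker 0.74 [ 0.5453  0.2434 -0.0009] (314, 270)
shaker 0.46 [ 0.5787 -0.294   0.0003] (200, 176)
shaker 0.16 [ 0.6074 -0.4846 -0.001 ] (165, 153)
seat 0.57 [0.5912 0.2599 0.1062] (312, 264)
seat 0.19 [ 0.7856  0.1113 -0.0012] (224, 288)
lock_top 0.51 [0.4527 0.2194 0.1304] (336, 222)
thread0 0.92 [0.6515 0.2167 0.1082] (284, 266)
thread0 0.74 [0.5665 0.1906 0.1055] (300, 243)
thread0 0.74 [0.5337 0.3058 0.1064] (339, 263)
thread1 0.92 [0.6515 0.2167 0.1082] (284, 266)
thread1 0.74 [0.5665 0.1906 0.1055] (300, 243)
thread1 0.74 [0.5337 0.3058 0.1064] (339, 263)
thread2 0.92 [0.6515 0.2167 0.1082] (284, 266)
thread2 0.74 [0.5665 0.1906 0.1055] (300, 243)
thread2 0.74 [0.5337 0.3058 0.1064] (339, 263)
thread3 0.92 [0.6515 0.2167 0.1082] (284, 266)
thread3 0.74 [0.5665 0.1906 0.1055] (300, 243)
thread3 0.74 [0.5337 0.3058 0.1064] (339, 263)
tube_plate 0.78 [ 0.4643 -0.0431 -0.0021] (269, 201)
tube_plate 0.75 [ 0.5287 -0.2504  0.0014] (218, 176)
tube_plate 0.71 [ 0.7265 -0.
[... 2306 characters left out ...]
24 -0.2431  0.0031] (207, 272)
plate_hole1 0.97 [ 0.251  -0.2495 -0.0007] (166, 280)
plate_hole1 0.93 [ 0.5013 -0.1023 -0.0025] (241, 236)
plate_hole1 0.93 [ 0.3724 -0.2431  0.0031] (207, 272)
plate_hole2 0.97 [ 0.251  -0.2495 -0.0007] (166, 280)
plate_hole2 0.93 [ 0.5013 -0.1023 -0.0025] (241, 236)
plate_hole2 0.93 [ 0.3724 -0.2431  0.0031] (207, 272)
plate_hole3 0.97 [ 0.251  -0.2495 -0.0007] (166, 280)
plate_hole3 0.93 [ 0.5013 -0.1023 -0.0025] (241, 236)
plate_hole3 0.93 [ 0.3724 -0.2431  0.0031] (207, 272)
tip_box 0.6 [ 0.6085 -0.4809  0.0023] (305, 328)
tube_rack 0.67 [0.6155 0.4618 0.0021] (245, 148)
[[-0.909   0.4167 -0.    ]
 [ 0.4167  0.909  -0.    ]
 [ 0.     -0.     -1.    ]] 1.6
```

View pics/scene0.png

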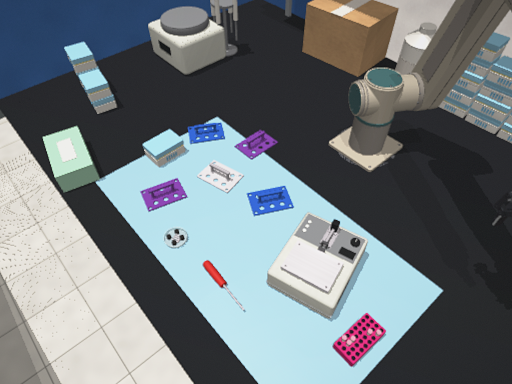

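The scene shows five plates: blue (207,132), purple (257,144), aluminium (220,175), purple (163,194) and blue (270,200). Only the one at (220,175) is bare aluminium, so I choose it. The shaker is at (314,270), with its lock at (334,228). Next I check the plate in a close crop and fit the poses.

```bash
cat > b.py <<'E'
from h import *
np.set_printoptions(precision=4,suppress=True)
def fit(Q,W):
    a=Q-Q.mean(0);b=W-W.mean(0)
    th=np.arctan2((a[:,0]*b[:,1]-a[:,1]*b[:,0]).sum(),(a*b).sum())
    R=np.array([[np.cos(th),-np.sin(th)],[np.sin(th),np.cos(th)]])
    t=W.mean(0)-R@Q.mean(0); return th,t,np.abs(W-(Q@R.T+t)).max()
H=np.array([[-40,-60],[-40,60],[40,-60],[40,60]])/1e3
def match(obs,t0,th0,tol=.015):
    R=np.array([[np.cos(th0),-np.sin(th0)],[np.sin(th0),np.cos(th0)]])
    q,w=[],[]
    for o in obs:
        D=np.linalg.norm(H@R.T+t0-np.array(o)[:2],axis=1)
        if D.min()<tol: q.append(H[D.argmin()]);w.append(o[:2])
    return np.array(q),np.array(w)
E
cat > c.py <<'E'
from b import *
crops=[]
for n,box in(('scene',(185,150,255,202)),('side',(215,225,305,292))):
    c,p,d=snap(n)
    x0,y0,x1,y1=box; crops.append(cv2.resize(p[y0:y1,x0:x1],(390,290),interpolation=cv2.INTER_CUBIC))
    ob=[o['location'] for o in r.spot_point(n,'thread0')]
    print(n,'thr',np.array(ob)); q,w=match(ob,np.array([.591,.26]),.285); print(len(q),fit(q,w))
    ob=[o['location'] for o in r.spot_point(n,'plate_hole0')]
    sel=[o for o in ob if np.hypot(o[0]-.526,o[1]+.249)<.1]; print('holes',np.array(sel))
    print('lock',[(round(o['p'],2),np.array(o['location'])) for o in r.spot_point(n,'lock_top')+r.recognise(n,'lock')])
    P=cloud(c,d); X=P[(abs(P[...,2]-.105)<.004)&(np.hypot(P[...,0]-.591,P[...,1]-.26)<.1)]
    rc=cv2.minAreaRect((X[:,:2]*1000).astype(np.float32)); print('table',rc,len(X),np.median(X[:,2]))
    X=P[(P[...,2]>.118)&(P[...,2]<.14)&(np.hypot(P[...,0]-.45,P[...,1]-.22)<.06)]
    print('grip',len(X),X.min(0) if len(X) else 0,X.max(0) if len(X) else 0,X.mean(0))
    X=P[(P[...,2]>.03)&(P[...,2]<.055)&(np.hypot(P[...,0]-.526,P[...,1]+.249)<.07)]
    print('handle',cv2.minAreaRect((X[:,:2]*1000).astype(np.float32)),len(X),X.mean(0))
cv2.imwrite('pics/crop.png',np.hstack(crops)[:,:,::-1])
E
python3 c.py; python3 -c "
from h import *
c=r.get_calibration('wrist');s=r.sense();R=np.array(s['tcp_rot']);print(R.T@(np.array(c['xyz'])-s['eef_pos']),R.T@np.array(c['attitude']),c['fx'],s['t'])"
```

```text
scene thr [[0.5681 0.1917 0.1058]
 [0.6508 0.2127 0.1058]
 [0.536  0.3057 0.1037]
 [0.6038 0.3256 0.1024]]
4 (np.float64(0.3142756614500579), array([0.5897, 0.2589]), np.float64(0.005368160166763336))
holes [[ 0.5783 -0.2936  0.0037]
 [ 0.4973 -0.3157 -0.0013]
 [ 0.5458 -0.1785  0.0017]
 [ 0.4702 -0.1946 -0.0006]]
lock [(0.63, array([0.4503, 0.2159, 0.1276])), (0.46, array([0.6056, 0.3285, 0.0982])), (0.39, array([ 0.5223, -0.2481,  0.039 ])), (0.75, array([ 0.5279, -0.2405,  0.0047])), (0.62, array([0.4575, 0.2263, 0.1019]))]
table ((567.8538208007812, 252.5606689453125), (151.18519592285156, 140.0370330810547), 17.042234420776367) 1731 0.104268506047283
grip 48 [0.4386 0.2054 0.1183] [0.4609 0.2278 0.1287] [0.4512 0.2176 0.1246]
handle ((524.1416015625, -244.7138671875), (16.864418029785156, 87.4249038696289), 14.728889465332031) 92 [ 0.5261 -0.2431  0.0425]
side thr [[0.6457 0.214  0.1044]
 [0.5371 0.3066 0.1033]
 [0.5705 0.1891 0.1063]
 [0.6135 0.3305 0.1088]]
4 (np.float64(0.2849092254514826), array([0.5917, 0.2601]), np.float64(0.0021259562699930123))
holes [[ 0.5777 -0.2929 -0.0003]
 [ 0.5421 -0.175   0.0009]
 [ 0.4673 -0.1925  0.0014]
 [ 0.5008 -0.3108 -0.0003]]
lock [(0.67, array([0.4505, 0.2165, 0.1276])), (0.39, array([ 0.5445, -0.1771,  0.002 ])), (0.64, array([0.4456, 0.2118, 0.0992]))]
table ((570.5208740234375, 251.54693603515625), (144.8885040283203, 143.76869201660156), 14.714753150939941) 496 0.10482449470015337
grip 23 [0.4374 0.2028 0.1191] [0.46   0.2268 0.1282] [0.4478 0.2142 0.1243]
handle ((522.2212524414062, -248.41775512695312), (12.598870277404785, 88.40034484863281), 14.37923812866211) 108 [ 0.5221 -0.2501  0.0441]
[ 0.08240834 -0.00168721 -0.14324438] [[-5.72309121e-04 -9.47651849e-01 -3.19304940e-01]
 [ 9.99999828e-01 -5.00743593e-04 -3.06222730e-04]
 [ 1.30302633e-04 -3.19305060e-01  9.47651973e-01]] 305.4129231239078 2.1
```

View pics/crop.png

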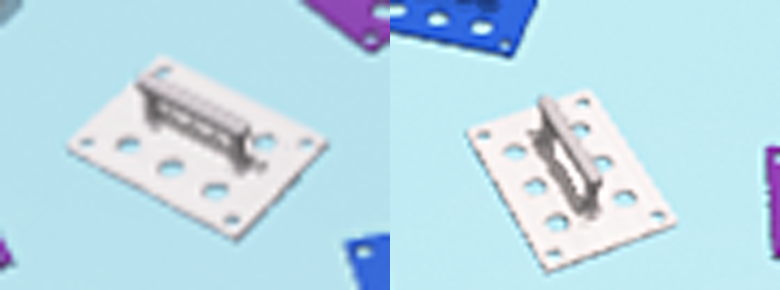

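The crop confirms a bare aluminium plate with a handle, six tube holes and four screw holes. The hole spacing fits 80 × 120 mm and the handle height is about 42 mm. The shaker's yaw is about 0.295, the seat is at (0.591, 0.260), and the lock grip is at (0.4505, 0.2165), so lock ≈ 5 mm. I'll push the lock from behind with shut fingers.

Emit:
apply_moves:
  steps: "0 0 0 0 0 -0.12 -1; 0 0 0 0 0 -0.12 -1; 0 0 0 0 0 -0.12 -1; 0 0 0 0 0 -0.12 -1; 0 0 0 0 0 -0.12 -1"

```text
t: 2.52
eef_pos: [0.2604, 0.5681, 0.2313]
tcp_rot: [[-0.985, -0.175, -0.0], [-0.175, 0.985, -0.0], [0.0, -0.0, -1.0]]
force: [0.1, 0.3, 0.4]
grip_width: 0.0259
finger_force: 0.0
```

Emit:
apply_moves:
  steps: "0 -0.039 0 0 0 -0.12 -1; 0 -0.039 0 0 0 0 -1; 0 -0.039 0 0 0 0 -1; 0 -0.039 0 0 0 0 -1; 0 -0.039 0 0 0 0 -1"

```text
t: 2.93
eef_pos: [0.3118, 0.3787, 0.2313]
tcp_rot: [[-0.958, -0.287, 0.0], [-0.287, 0.958, 0.0], [-0.0, 0.0, -1.0]]
force: [0.4, -0.6, 0.2]
grip_width: 0.0002
finger_force: 0.0
```

```bash
cat > to.py <<'E'
import sys
from h import *
x,y,z,h=map(float,sys.argv[1:5]); s=r.sense(); R=np.array(s['tcp_rot'])
hd=np.arctan2(R[1,0],R[0,0]); e=(h-hd+np.pi)%(2*np.pi)-np.pi
Rt=np.array([[np.cos(h),np.sin(h),0],[np.sin(h),-np.cos(h),0],[0,0,-1]])
dp=np.array([x,y,z])-s['eef_pos']
np.set_printoptions(precision=4,suppress=True)
print('t',s['t'],'pos',np.array(s['eef_pos']),'hd',hd,'F',np.array(s['force']),'w',s['grip_width'])
print('turn az',-e,'shift now',R.T@dp,'shift after turn',Rt.T@dp,'tilt',cv2.Rodrigues(R.T@Rt)[0].ravel(),'q',np.array(s['joint_pos']))
E
python3 to.py .4075 .2034 .20 3.437
```

```text
t 2.9333 pos [0.3118 0.3787 0.2313] hd -2.850512967099801 F [ 0.3658 -0.619   0.248 ] w 0.0001670837016646445
turn az -0.004327659920214444 shift now [-0.0414 -0.1954  0.0314] shift after turn [-0.0406 -0.1956  0.0313] tilt [ 0.      0.0004 -0.0043] q [ 0.7503  0.0369 -0.3094  1.2241 -0.0002  0.4592]
```

Emit:
apply_moves:
  steps: "-0.008 -0.039 0 0 0 -0.004 -1; -0.008 -0.039 0 0 0 0 -1; -0.008 -0.039 0 0 0 0 -1; -0.008 -0.039 0 0 0 0 -1; -0.008 -0.039 0 0 0 0 -1"

```text
t: 3.35
eef_pos: [0.4069, 0.2034, 0.2317]
tcp_rot: [[-0.957, -0.29, 0.001], [-0.29, 0.957, 0.0], [-0.001, 0.0, -1.0]]
force: [2.2, 0.1, -0.7]
grip_width: -0.0002
finger_force: 0.0
```

```bash
cat > d.py <<'E'
from b import *
c,p,d=snap('wrist','w1.png'); P=cloud(c,d)
np.set_printoptions(precision=4,suppress=True)
X=P[(P[...,2]>.12)&(P[...,2]<.135)&(np.hypot(P[...,0]-.45,P[...,1]-.2165)<.04)]
print('grip',len(X),cv2.minAreaRect((X[:,:2]*1000).astype(np.float32)),np.median(X[:,2]) if len(X) else 0)
for t in('lock_top','thread0'): print(t,[(round(o['p'],2),np.array(o['location'])) for o in r.spot_point('wrist',t)])
E
python3 d.py; python3 to.py .4075 .2034 .105 3.437
```

```text
grip 333 ((444.5720520019531, 214.45819091796875), (14.692222595214844, 20.324569702148438), 16.175935745239258) 0.12655421848713164
lock_top [(0.9, array([0.4492, 0.218 , 0.1266]))]
thread0 []
t 3.5 pos [0.4076 0.203  0.2316] hd -2.8531567875432033 F [ 0.225   0.2925 -0.2017] w -1.1883963588216293e-05
turn az -0.006971480363617388 shift now [0.0001 0.0004 0.1266] shift after turn [0.     0.0004 0.1266] tilt [ 0.      0.0006 -0.007 ] q [ 0.3199 -0.028  -0.3742  1.224   0.      0.0315]
```

View pics/w1.png

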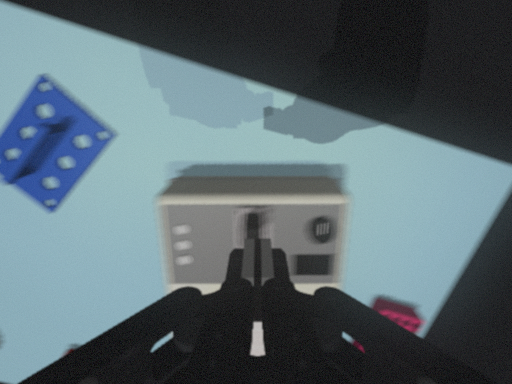

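The wrist view shows the housing's control field with the knob at (322,229) and the lock grip at (253,220), partly behind the shut fingers. The TCP is on the lock's line, about 43 mm behind its middle, so I descend.

Emit:
apply_moves:
  steps: "0 0 0.035 0 0 -0.004 -1; 0 0 0.035 0 0 0 -1; 0 0 0.035 0 0 0 -1; 0 0 0.021 0 0 0 -1; -0.01 0 0 0 0 0 -1"

```text
t: 3.92
eef_pos: [0.4088, 0.2071, 0.1001]
tcp_rot: [[-0.955, -0.296, -0.013], [-0.296, 0.955, -0.004], [0.013, 0.0, -1.0]]
force: [-1.6, -0.2, -1.0]
grip_width: -0.0002
finger_force: 0.0
```

Emit:
apply_moves:
  steps: "-0.008 0 0 0 0 0 -1; -0.008 0 0 0 0 0 -1; -0.008 0 0 0 0 0 -1; -0.008 0 0 0 0 0 -1; 0 0 0 0 0 0 -1"

```text
t: 4.33
eef_pos: [0.4499, 0.2188, 0.107]
tcp_rot: [[-0.956, -0.294, 0.005], [-0.294, 0.956, 0.002], [-0.005, 0.0, -1.0]]
force: [-0.0, 0.2, -0.2]
grip_width: 0.0004
finger_force: 0.0
```

Emit:
apply_moves:
  steps: "-0.004 0 0 0 0 0 -1; -0.004 0 0 0 0 0 -1; -0.003 0 0 0 0 0 -1; 0 0 0 0 0 0 -1"

```text
t: 4.67
eef_pos: [0.458, 0.2208, 0.1057]
tcp_rot: [[-0.956, -0.294, 0.001], [-0.294, 0.956, 0.0], [-0.001, -0.0, -1.0]]
force: [-0.3, 0.2, 1.2]
grip_width: -0.0004
finger_force: 0.0
```

```bash
python3 - <<'E'
from b import *
np.set_printoptions(precision=4,suppress=True)
for n in('side','scene'):
    c,p,d=snap(n,n+'2.png'); P=cloud(c,d)
    X=P[(P[...,2]>.118)&(P[...,2]<.132)&(np.hypot(P[...,0]-.48,P[...,1]-.225)<.03)]
    print(n,len(X),X.min(0) if len(X) else 0,X.max(0) if len(X) else 0)
    print([(round(o['p'],2),np.array(o['location'])) for o in r.spot_point(n,'lock_top')])
c,p,d=snap('side'); cv2.imwrite('pics/lk.png',cv2.resize(p[120:220,170:290],(720,600),interpolation=2)[:,:,::-1])
E
```

```text
side 29 [0.4529 0.2041 0.1181] [0.4882 0.2296 0.1299]
[(0.62, array([ 0.5792, -0.294 , -0.0003])), (0.49, array([0.4813, 0.2246, 0.1261]))]
scene 76 [0.4519 0.2105 0.1185] [0.491  0.2379 0.1319]
[(0.61, array([0.4784, 0.227 , 0.1281]))]
```

View pics/lk.png

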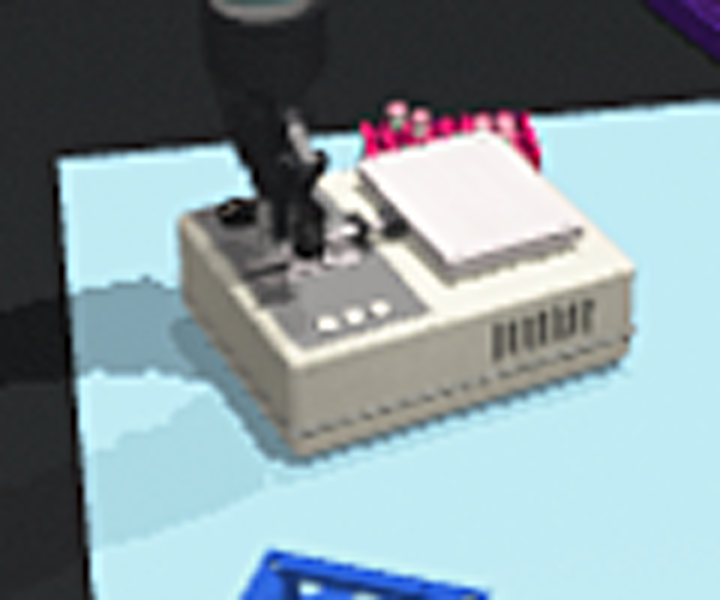

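The side view shows the fingers behind the grip at (305,225) and the lock grip moving ahead of them towards the bolt guide at (355,230). It is near home but not yet at the stop, since there is no contact force. I continue in small steps.

Emit:
apply_moves:
  steps: "-0.002 0 0 0 0 0 -1; -0.002 0 0 0 0 0 -1; 0 0 0 0 0 0 -1"

```text
t: 5.17
eef_pos: [0.4607, 0.2218, 0.1052]
tcp_rot: [[-0.956, -0.294, -0.001], [-0.294, 0.956, -0.0], [0.001, -0.0, -1.0]]
force: [-1.7, -1.3, 0.3]
grip_width: 0.0001
finger_force: 0.7
```

Emit:
apply_moves:
  steps: "-0.002 0 0 0 0 0 -1; -0.001 0 0 0 0 0 -1; 0 0 0 0 0 0 -1"

```text
t: 5.42
eef_pos: [0.4628, 0.2225, 0.1051]
tcp_rot: [[-0.956, -0.294, -0.002], [-0.294, 0.956, -0.001], [0.002, -0.0, -1.0]]
force: [-3.9, -1.7, 3.0]
grip_width: -0.0001
finger_force: 2.1
```

Emit:
apply_moves:
  steps: "-0.001 0 0 0 0 0 -1; -0.001 0 0 0 0 0 -1; 0 0 0 0 0 0 -1"

```text
t: 5.67
eef_pos: [0.4629, 0.2225, 0.1049]
tcp_rot: [[-0.956, -0.294, -0.006], [-0.294, 0.956, -0.002], [0.006, -0.0, -1.0]]
force: [-8.0, -2.9, 7.0]
grip_width: -0.0001
finger_force: 4.3
```

Emit:
apply_moves:
  steps: "-0.001 0 0 0 0 0 -1; -0.001 0 0 0 0 0 -1; 0 0 0 0 0 0 -1"

```text
t: 5.92
eef_pos: [0.4629, 0.2225, 0.1046]
tcp_rot: [[-0.956, -0.294, -0.009], [-0.294, 0.956, -0.003], [0.01, -0.0, -1.0]]
force: [-12.8, -3.2, 10.2]
grip_width: -0.0001
finger_force: 6.2
```

The TCP stays at 0.4629 while the push rises to 13 N, right where the stop was predicted. I back off, rise, and look at the lock and table from above.

Emit:
apply_moves:
  steps: "0.02 0 -0.005 0 0 0 -1; 0.015 0 -0.03 0 0 0 -1; 0 0 -0.04 0 0 0 -1; 0 0 -0.04 0 0 0 -1; -0.02 0 -0.03 0 0 0 -1"

```text
t: 6.33
eef_pos: [0.4519, 0.2194, 0.2536]
tcp_rot: [[-0.956, -0.294, 0.002], [-0.294, 0.956, 0.001], [-0.002, 0.0, -1.0]]
force: [0.3, 0.6, 0.6]
grip_width: 0.0
finger_force: 0.0
```

Emit:
apply_moves:
  steps: "-0.038 0 0 0 0 0 -1; -0.038 0 0 0 0 0 -1; -0.038 0 0 0 0 0 -1; -0.038 0 0 0 0 0 -1; -0.01 0 0 0 0 0 -1"

```text
t: 6.75
eef_pos: [0.6143, 0.2687, 0.2496]
tcp_rot: [[-0.956, -0.293, 0.006], [-0.293, 0.956, 0.002], [-0.006, 0.0, -1.0]]
force: [0.1, 0.7, -1.1]
grip_width: 0.0001
finger_force: 0.0
```

Emit:
apply_moves:
  steps: "0 0 0 0 0 0 -1; 0 0 0 0 0 0 -1"

```text
t: 6.92
eef_pos: [0.6083, 0.2672, 0.2497]
tcp_rot: [[-0.956, -0.294, -0.001], [-0.294, 0.956, -0.0], [0.001, 0.0, -1.0]]
force: [-0.6, -0.7, -0.7]
grip_width: 0.0001
finger_force: 0.0
```

```bash
cat > e.py <<'E'
from b import *
np.set_printoptions(precision=4,suppress=True)
c,p,d=snap('wrist','w3.png'); P=cloud(c,d)
X=P[(abs(P[...,2]-.1265)<.004)&(np.hypot(P[...,0]-.483,P[...,1]-.227)<.04)]
print('grip',len(X),cv2.minAreaRect((X[:,:2]*1000).astype(np.float32)) if len(X) else 0)
print('lock',[(round(o['p'],2),np.array(o['location'])) for o in r.spot_point('wrist','lock_top')])
ob=[o['location'] for o in r.spot_point('wrist','thread0')]; print(np.array(ob))
q,w=match(ob,np.array([.591,.26]),.29)
if len(q)>1: print(len(q),fit(q,w))
print(r.sense()['eef_pos'],r.sense()['t'])
E
python3 e.py
```

```text
grip 737 ((482.4552307128906, 225.6277618408203), (20.37147331237793, 20.32999610900879), 18.274330139160156)
lock [(0.63, array([0.48  , 0.2262, 0.1263]))]
[[0.5663 0.1919 0.1012]
 [0.5373 0.3095 0.1043]
 [0.6478 0.22   0.1058]
 [0.6123 0.33   0.1022]]
4 (np.float64(0.2840331766863545), array([0.5909, 0.2628]), np.float64(0.0035368021493830393))
[0.6069 0.2669 0.2506] 7.0667
```

View pics/w3.png

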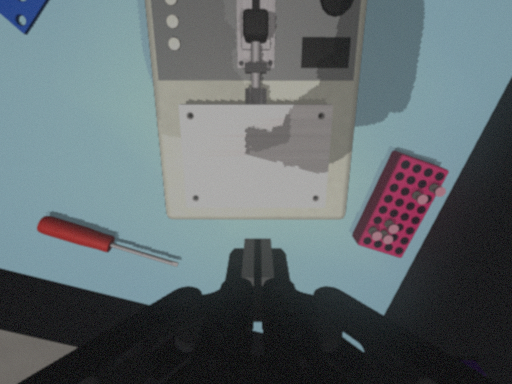

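The picture is clear. The threads are at (190,116), (321,116), (195,198) and (316,198), the grip is at (256,25), and its bolt reaches the socket at (256,95). I compute the positions precisely from blob centroids.

```bash
cat > f.py <<'E'
from b import *
np.set_printoptions(precision=4,suppress=True)
s0=r.sense()
c,p,d=snap('wrist'); P=cloud(c,d)
X=P[(abs(P[...,2]-.1265)<.003)&(np.hypot(P[...,0]-.483,P[...,1]-.227)<.04)]
g=cv2.minAreaRect((X[:,:2]*1000).astype(np.float32)); print('grip',g)
Rc=np.array(c['attitude']); o=np.array(c['xyz'])
g8=255-cv2.cvtColor(p,cv2.COLOR_RGB2GRAY).astype(float)
W=[]
for h in H:
    th,t=.287,np.array([.591,.261]); R=np.array([[np.cos(th),-np.sin(th)],[np.sin(th),np.cos(th)]])
    u,v=proj(c,[*(R@h+t),.105]); 
    y0,x0=v-7,u-7; w=g8[y0:y0+15,x0:x0+15]; m=np.clip(w-np.percentile(w,75)-25,0,None)
    yy,xx=np.mgrid[y0:y0+15,x0:x0+15]; cu,cv=(m*xx).sum()/m.sum(),(m*yy).sum()/m.sum()
    ray=Rc@np.array([(cu-c['cx'])/c['fx'],(cv-c['cy'])/c['fy'],1]); k=(.105-o[2])/ray[2]
    W.append((o+k*ray)[:2]); print((u,v),round(cu,1),round(cv,1),W[-1])
th,t,e=fit(H,np.array(W)); print('seat',t,'yaw',th,'res',e)
a=np.array([np.cos(th),np.sin(th)]); dg=t-np.array(g[0])/1e3
print('lock joint',.152-.0-dg@a, 'lateral',dg@[-a[1],a[0]])
X=P[(np.hypot(P[...,0]-t[0],P[...,1]-t[1])<.04)]; print('table z',np.median(X[:,2]))
print(s0['eef_pos'],r.sense()['eef_pos'])
E
python3 f.py; python3 to.py .523 -.2485 .15 1.83
```

```text
grip ((482.8087158203125, 225.7852020263672), (19.690513610839844, 20.36897087097168), 16.843379974365234)
(193, 119) 190.1 117.1 [0.5686 0.1892]
(323, 121) 320.0 117.2 [0.5335 0.3037]
(197, 201) 195.5 198.8 [0.6451 0.2125]
(316, 202) 314.8 199.0 [0.6101 0.3272]
seat [0.5893 0.2582] yaw 0.2967011492744435 res 0.00013204164486235737
lock joint 0.04066247431697899 lateral -0.00018749623945827105
table z 0.3091884512138032
[0.6069 0.2669 0.2506] [0.6069 0.2669 0.2508]
t 7.1167 pos [0.6069 0.2669 0.2508] hd -2.8431749033773057 F [ 0.3718 -0.1198  0.2596] w -3.720229729793526e-05
turn az 1.6100104038022804 shift now [ 0.2317 -0.468   0.1008] shift after turn [-0.4767 -0.2132  0.1008] tilt [0.   0.   1.61] q [0.3169 0.3355 0.0942 1.3294 0.     0.0185]
```

Seat (0.5893, 0.2582), yaw 0.2967, residual 0.13 mm. The lock measures 0.0407, so it is home. Now to the plate.

Emit:
apply_moves:
  steps: "0.018 -0.036 0 0 0 0 0; 0.018 -0.036 0 0 0 0 0; 0.018 -0.036 0 0 0 0 0; 0.018 -0.036 0 0 0 0 0; 0.018 -0.036 0 0 0 0 1"

```text
t: 7.53
eef_pos: [0.5733, 0.0672, 0.251]
tcp_rot: [[-0.956, -0.295, 0.001], [-0.295, 0.956, -0.0], [-0.001, -0.0, -1.0]]
force: [-0.3, -0.0, 0.7]
grip_width: 0.0538
finger_force: 0.0
```

Emit:
apply_moves:
  steps: "0.018 -0.036 0 0 0 0 1; 0.018 -0.036 0 0 0 0 1; 0.018 -0.036 0 0 0 0 1; 0.018 -0.036 0 0 0 0 1; 0.018 -0.036 0 0 0 0 1"

```text
t: 7.95
eef_pos: [0.5402, -0.1312, 0.2511]
tcp_rot: [[-0.956, -0.294, 0.001], [-0.294, 0.956, -0.0], [-0.001, -0.001, -1.0]]
force: [1.2, 0.5, 0.3]
grip_width: 0.0853
finger_force: 0.0
```

Emit:
apply_moves:
  steps: "0.018 -0.036 0 0 0 0.12 1; 0 0 0 0 0 0.124 1; 0 0 0 0 0 0.124 1; 0 0 0 0 0 0.124 1; 0 0 0 0 0 0.124 1"

```text
t: 8.37
eef_pos: [0.534, -0.1696, 0.2509]
tcp_rot: [[-0.948, 0.319, 0.001], [0.319, 0.948, -0.0], [-0.001, 0.0, -1.0]]
force: [-0.8, -0.8, -0.1]
grip_width: 0.0853
finger_force: 0.0
```

Emit:
apply_moves:
  steps: "0 0 0 0 0 0.124 1; 0 0 0 0 0 0.124 1; 0 0 0 0 0 0.124 1; 0 0 0 0 0 0.124 1; 0 0 0 0 0 0.124 1"

```text
t: 8.78
eef_pos: [0.5342, -0.169, 0.2509]
tcp_rot: [[-0.587, 0.81, 0.001], [0.81, 0.587, -0.0], [-0.001, 0.0, -1.0]]
force: [0.3, -0.6, 0.2]
grip_width: 0.0855
finger_force: 0.0
```

Emit:
apply_moves:
  steps: "0 0 0 0 0 0.124 1; 0 0 0 0 0 0.124 1; 0 0 0 0 0 0.124 1; 0 0 0 0 0 0 1"

```text
t: 9.12
eef_pos: [0.5342, -0.169, 0.2508]
tcp_rot: [[-0.256, 0.967, 0.001], [0.967, 0.256, -0.0], [-0.0, 0.0, -1.0]]
force: [-0.9, 0.2, -0.3]
grip_width: 0.0852
finger_force: 0.0
```

```bash
python3 to.py .523 -.2485 .20 1.83
```

```text
t 9.1167 pos [ 0.5342 -0.169   0.2508] hd 1.8299608866201544 F [-0.9472  0.2024 -0.3311] w 0.0851512741733731
turn az -3.9113379845634455e-05 shift now [-0.0739 -0.0313  0.0508] shift after turn [-0.0739 -0.0312  0.0508] tilt [ 0.0005  0.0004 -0.    ] q [-0.4218  0.1519 -0.1403  1.278  -0.      0.8898]
```

Emit:
apply_moves:
  steps: "-0.03 -0.015 0.02 0 0 0 1; -0.03 -0.016 0.02 0 0 0 1; -0.014 0 0.01 0 0 0 1; 0 0 0 0 0 0 1; 0 0 0 0 0 0 1"

```text
t: 9.53
eef_pos: [0.5235, -0.2489, 0.1998]
tcp_rot: [[-0.258, 0.966, -0.001], [0.966, 0.258, 0.001], [0.002, -0.001, -1.0]]
force: [-0.6, -0.1, 0.2]
grip_width: 0.0858
finger_force: 0.0
```

```bash
cat > g.py <<'E'
from b import *
np.set_printoptions(precision=4,suppress=True)
c,p,d=snap('wrist','w4.png'); P=cloud(c,d)
X=P[(P[...,2]>.038)&(P[...,2]<.055)&(np.hypot(P[...,0]-.523,P[...,1]+.2485)<.06)]
print('bar',cv2.minAreaRect((X[:,:2]*1000).astype(np.float32)) if len(X) else 0,len(X),np.median(X[:,2]))
ob=[o['location'] for o in r.spot_point('wrist','plate_hole0')]; print(np.array(ob))
q,w=match(ob,np.array([.523,-.2485]),.26,.02)
if len(q)>1: print(len(q),fit(q,w))
print('handle',[(round(o['p'],2),np.array(o['location'])) for o in r.spot_point('wrist','plate_handle')])
E
python3 g.py
```

```text
bar ((522.4026489257812, -246.84857177734375), (11.93542766571045, 86.66252899169922), 13.868644714355469) 987 0.046370311402440745
[[ 0.2498 -0.3302 -0.0035]
 [ 0.5719 -0.2928  0.0007]
 [ 0.253  -0.2525 -0.0017]
 [ 0.6783 -0.2556  0.0016]
 [ 0.4508 -0.538   0.0004]
 [ 0.659  -0.3391 -0.0029]
 [ 0.5499 -0.1762 -0.0001]
 [ 0.3851 -0.4067  0.0021]
 [ 0.5012 -0.316   0.0012]
 [ 0.4685 -0.2015 -0.0011]
 [ 0.5019 -0.1032  0.0041]
 [ 0.7881 -0.283   0.0034]
 [ 0.4926 -0.4727 -0.0015]
 [ 0.3492 -0.4842 -0.0012]
 [ 0.7734 -0.3656  0.0021]]
4 (np.float64(0.256010654219152), array([ 0.5229, -0.2466]), np.float64(0.004864709904124687))
handle [(0.79, array([ 0.522 , -0.2456,  0.0428])), (0.78, array([ 0.3179, -0.2908,  0.0381])), (0.62, array([ 0.7279, -0.3097,  0.038 ]))]
```

View pics/w4.png

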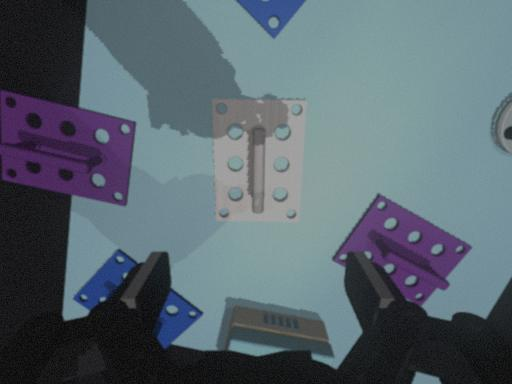

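The wrist view shows the aluminium plate at (258,160), its handle bar from (258,128) to (258,212), and purple and blue look-alikes well clear of the fingers. Bar centre (0.5224, -0.2468), yaw ≈ 0.245.

```bash
python3 to.py .5225 -.2468 .021 1.816
```

```text
t 9.6833 pos [ 0.5248 -0.2483  0.2015] hd 1.8336513570518522 F [ 0.3546 -0.3859  0.3837] w 0.08526511985599332
turn az 0.017651357051851946 shift now [ 0.0022 -0.0021  0.1805] shift after turn [ 0.002  -0.0019  0.1805] tilt [0.0013 0.0008 0.0177] q [-0.5535  0.2145 -0.1699  1.1849  0.0004  0.7545]
```

Emit:
apply_moves:
  steps: "0.002 -0.002 0.03 0 0 0.016 1; 0 0 0.035 0 0 0 1; 0 0 0.035 0 0 0 1; 0 0 0.03 0 0 0 1; 0 0 0 0 0 0 1"

```text
t: 10.1
eef_pos: [0.5177, -0.2438, 0.0651]
tcp_rot: [[-0.245, 0.97, -0.009], [0.97, 0.245, 0.006], [0.008, -0.007, -1.0]]
force: [-1.3, 0.7, 0.3]
grip_width: 0.0855
finger_force: 0.0
```

```bash
python3 g.py; python3 to.py .5225 -.2468 .021 1.816
```

```text
bar ((522.3450317382812, -246.82151794433594), (11.985692024230957, 87.27600860595703), 14.073522567749023) 2719 0.046317660777596525
[[ 0.3716 -0.2453  0.0005]
 [ 0.3757 -0.3261 -0.0067]
 [ 0.5732 -0.2937 -0.0018]
 [ 0.5006 -0.3146 -0.0008]
 [ 0.4705 -0.1972  0.0015]
 [ 0.5488 -0.177   0.0012]
 [ 0.6801 -0.2598  0.001 ]]
4 (np.float64(0.2399811683056431), array([ 0.5233, -0.2456]), np.float64(0.0031897581076276715))
handle [(0.64, array([ 0.5215, -0.2466,  0.045 ]))]
t 10.25 pos [ 0.5232 -0.2477  0.0721] hd 1.8171183226271141 F [0.2878 0.0113 0.9836] w 0.08537499196167933
turn az 0.0011183226271143099 shift now [ 0.0011 -0.0005  0.0511] shift after turn [ 0.001  -0.0004  0.0511] tilt [0.0017 0.0016 0.0011] q [-0.5538  0.3239 -0.3229  0.9216  0.0001  0.7706]
```

Emit:
apply_moves:
  steps: "0.001 0 0.02 0 0 0 1; 0 0 0.02 0 0 0 1; 0 0 0.011 0 0 0 1; 0 0 0 0 0 0 1; 0 0 0 0 0 0 1"

```text
t: 10.67
eef_pos: [0.5225, -0.2471, 0.0207]
tcp_rot: [[-0.243, 0.97, 0.001], [0.97, 0.243, -0.001], [-0.001, 0.001, -1.0]]
force: [-0.1, -0.3, -1.4]
grip_width: 0.0856
finger_force: 0.0
```

Emit:
apply_moves:
  steps: "0 0 0 0 0 0 -0.5; 0 0 0 0 0 0 -0.8; 0 0 0 0 0 0 -1; 0 0 0 0 0 0 -1; 0 0 0 0 0 0 -1"
  grip_force: 80

```text
t: 11.08
eef_pos: [0.5219, -0.2469, 0.0198]
tcp_rot: [[-0.242, 0.97, 0.001], [0.97, 0.242, -0.0], [-0.001, 0.001, -1.0]]
force: [0.2, -0.2, -0.5]
grip_width: 0.0256
finger_force: 0.0
```

Emit:
apply_moves:
  steps: "0 0 0 0 0 0 -1; 0 0 0 0 0 0 -1; 0 0 0 0 0 0 -1"

```text
t: 11.33
eef_pos: [0.522, -0.2468, 0.0198]
tcp_rot: [[-0.243, 0.97, 0.001], [0.97, 0.243, -0.0], [-0.0, 0.001, -1.0]]
force: [-0.2, 1.0, 4.2]
grip_width: 0.0106
finger_force: 78.5
```

Emit:
apply_moves:
  steps: "0 0 -0.005 0 0 0 -1; 0 0 -0.015 0 0 0 -1; 0 0 -0.03 0 0 0 -1; 0 0 -0.03 0 0 0 -1; 0 0 -0.03 0 0 0 -1"

```text
t: 11.75
eef_pos: [0.5203, -0.2459, 0.1293]
tcp_rot: [[-0.243, 0.97, -0.003], [0.97, 0.243, 0.002], [0.002, -0.002, -1.0]]
force: [0.5, -0.9, -2.4]
grip_width: 0.0108
finger_force: 78.1
```

Emit:
apply_moves:
  steps: "0 0 -0.03 0 0 0 -1; 0 0 -0.03 0 0 0 -1; 0 0 -0.03 0 0 0 -1; 0 0 -0.03 0 0 0 -1; 0 0 0 0 0 0 -1"

```text
t: 12.17
eef_pos: [0.5245, -0.2485, 0.2562]
tcp_rot: [[-0.243, 0.97, 0.009], [0.97, 0.243, -0.006], [-0.008, 0.007, -1.0]]
force: [1.2, -0.5, -1.2]
grip_width: 0.0106
finger_force: 78.2
```

```bash
python3 to.py .5893 .2582 .23 1.8675; python3 - <<'E'
from h import *
c,p,d=snap('wrist','w5.png')
E
```

```text
t 12.1667 pos [ 0.5245 -0.2485  0.2562] hd 1.815809191577467 F [ 1.2196 -0.4613 -1.1767] w 0.010554376748608324
turn az -0.05169080842253315 shift now [0.476  0.1856 0.0238] shift after turn [0.4656 0.2101 0.0262] tilt [ 0.0073  0.0081 -0.0517] q [-0.5537  0.178  -0.098   1.284  -0.0001  0.772 ]
```

View pics/w5.png

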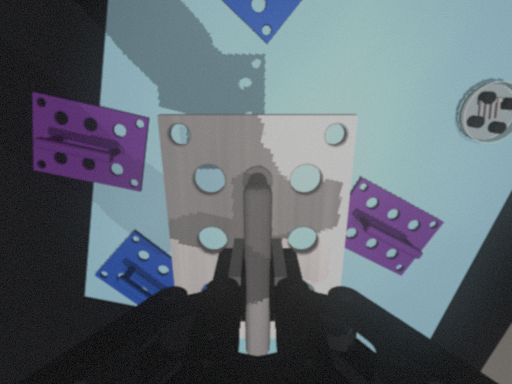

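The plate hangs squarely in the gripper, with the bar centred at (258,260) and two screw holes visible at (179,133) and (334,133). I carry it to the seat.

Emit:
apply_moves:
  steps: "0.008 0.004 0 0 0 -0.02 -1; 0.018 0.008 0 0 0 -0.02 -1; 0.029 0.013 0 0 0 -0.012 -1; 0.033 0.015 0 0 0 0 -1; 0.033 0.015 0 0 0 0 -1"

```text
t: 12.63
eef_pos: [0.5382, -0.1129, 0.2462]
tcp_rot: [[-0.292, 0.956, -0.005], [0.956, 0.292, 0.002], [0.004, -0.005, -1.0]]
force: [-0.0, 0.1, -1.7]
grip_width: 0.0107
finger_force: 78.2
```

Emit:
apply_moves:
  steps: "0.033 0.015 0 0 0 0 -1; 0.033 0.015 0 0 0 0 -1; 0.033 0.015 0 0 0 0 -1; 0.033 0.015 0 0 0 0 -1; 0.033 0.015 0 0 0 0 -1"

```text
t: 13.05
eef_pos: [0.5613, 0.067, 0.2462]
tcp_rot: [[-0.294, 0.956, -0.006], [0.956, 0.294, 0.0], [0.002, -0.005, -1.0]]
force: [0.2, -0.1, -2.1]
grip_width: 0.0111
finger_force: 78.2
```

Emit:
apply_moves:
  steps: "0.033 0.015 0 0 0 0 -1; 0.033 0.015 0 0 0 0 -1; 0.033 0.015 0 0 0 0 -1; 0.025 0.01 0 0 0 0 -1; 0.015 0.006 0 0 0 0 -1"

```text
t: 13.47
eef_pos: [0.5791, 0.2186, 0.246]
tcp_rot: [[-0.296, 0.955, -0.006], [0.955, 0.296, -0.0], [0.001, -0.005, -1.0]]
force: [0.0, 0.3, -2.8]
grip_width: 0.0104
finger_force: 78.2
```

Emit:
apply_moves:
  steps: "0 0 0 0 0 0 -1; 0 0 0 0 0 0 -1; 0 0 0 0 0 0 -1"

```text
t: 13.72
eef_pos: [0.5803, 0.2144, 0.2479]
tcp_rot: [[-0.292, 0.956, -0.003], [0.956, 0.292, -0.002], [-0.001, -0.003, -1.0]]
force: [-0.6, -0.4, -2.0]
grip_width: 0.0104
finger_force: 78.2
```

```bash
python3 to.py .5893 .2582 .19 1.8675
```

```text
t 13.7167 pos [0.5803 0.2144 0.2479] hd 1.8675308300144755 F [-0.5933 -0.3684 -1.9979] w 0.010430662294295045
turn az 3.08300144755691e-05 shift now [0.0393 0.0216 0.0578] shift after turn [0.0392 0.0214 0.0579] tilt [-0.0031  0.0006  0.    ] q [ 0.2498  0.2596 -0.0134  1.3009 -0.0008  1.5239]
```

Emit:
apply_moves:
  steps: "0.02 0.01 0.01 0 0 0 -1; 0.019 0.011 0.02 -0.003 0 0 -1; 0 0 0.02 0 0 0 -1; 0 0 0.008 0 0 0 -1; 0 0 0 0 0 0 -1"

```text
t: 14.13
eef_pos: [0.5878, 0.2567, 0.188]
tcp_rot: [[-0.291, 0.957, -0.004], [0.957, 0.291, -0.002], [-0.001, -0.004, -1.0]]
force: [-0.2, -0.3, -2.4]
grip_width: 0.0106
finger_force: 78.3
```

Emit:
apply_moves:
  steps: "0 0 0 0 0 0 -1; 0 0 0 0 0 0 -1; 0 0 0 0 0 0 -1"

```text
t: 14.38
eef_pos: [0.5911, 0.2584, 0.1931]
tcp_rot: [[-0.292, 0.957, 0.006], [0.957, 0.292, 0.002], [-0.0, 0.006, -1.0]]
force: [-0.6, -0.0, -2.1]
grip_width: 0.0107
finger_force: 78.3
```

```bash
cat > k.py <<'E'
from b import *
np.set_printoptions(precision=4,suppress=True)
def plane(X):
    A=np.c_[X[:,:2]-X[:,:2].mean(0),np.ones(len(X))]
    for _ in range(4):
        k=np.linalg.lstsq(A,X[:,2],rcond=None)[0]; e=abs(X[:,2]-A@k); m=e<max(.0015,2*np.median(e)); A,X=A[m],X[m]
    return k,len(X)
s=r.sense(); tcp=np.array(s['eef_pos']); R=np.array(s['tcp_rot']); h=np.arctan2(R[1,0],R[0,0])
c,p,d=snap('wrist'); P=cloud(c,d); Rc=np.array(c['attitude']); o=np.array(c['xyz'])
L=(P-tcp)@R   # tool frame
m=(abs(L[...,2]-.015)<.008)&(abs(L[...,0])<.075)&(abs(L[...,1])<.055)&(d>0)
k,n=plane(L[m]); print('plate top in tool: z,slopes',k[2],k[:2],n)
k2,_=plane(P[m]); print('world top z, slopes',k2)
zt=tcp[2]-k[2]
# outer edges in tool frame by mask
mm=(m).astype(np.uint8); x,y=L[...,0][m],L[...,1][m]
print('edges tool x max',np.percentile(x,99.8),'y',np.percentile(y,.3),np.percentile(y,99.7))
# screw holes: where the ray meets plate-top plane near (60,±40) tool and depth is beyond
u,v=np.meshgrid(np.arange(512),np.arange(384)); ray=np.stack([(u-c['cx'])/c['fx'],(v-c['cy'])/c['fy'],np.ones_like(u,float)],-1)@Rc.T
W=[]
for sy in(-1,1):
    Q=(o+ray*((zt-o[2])/ray[...,2])[...,None]-tcp)@R
    b=(np.hypot(Q[...,0]-.06,Q[...,1]-sy*.04)<.0085)&((d-(zt-o[2])/ray[...,2])>.004)
    ys,xs=np.nonzero(b); 
    q=(np.c_[Q[b][:,0].min()+Q[b][:,0].max(),Q[b][:,1].min()+Q[b][:,1].max()]/2)[0]; W.append(q)
    print('hole tool',q,'n',b.sum(),'extent',np.ptp(Q[b],axis=0)[:2]*1e3)
W=np.array(W); dv=W[1]-W[0]; print('plate yaw in tool (rad, + about tool z)',np.arctan2(-dv[0],dv[1]),'spacing',np.linalg.norm(dv))
for cam in('side','scene'):
    c,p,d=snap(cam); ob=[q['location'] for q in r.spot_point(cam,'plate_hole0') if q['location'][2]>.08]; print(cam,np.array(ob))
    P=cloud(c,d); L=(P-tcp)@R; m=(abs(L[...,2]-.015)<.01)&(abs(L[...,0])<.085)&(abs(L[...,1])<.065)&(d>0)
    k,n=plane(P[m]); print(cam,'world top z at mid, slopes',k,n); rc=cv2.minAreaRect((P[m][:,:2]*1000).astype(np.float32)); print(rc)
    if cam=='side': cv2.imwrite('pics/s6.png',cv2.resize(p[100:220,170:330],(800,600),interpolation=2)[:,:,::-1])
print('tcp',tcp,h,s['t'],'F',s['force'])
E
python3 k.py; python3 to.py .5893 .2582 .141 1.8675
```

```text
plate top in tool: z,slopes 0.013182507501776452 [-0.0005  0.0007] 22406
world top z, slopes [0.0048 0.0019 0.1799]
edges tool x max 0.06919917275870589 y -0.05098174923599605 0.04856561952274042
hole tool [ 0.0596 -0.0407] n 324 extent [10.0588  9.7389]
hole tool [0.0595 0.0384] n 319 extent [10.0842  9.7363]
plate yaw in tool (rad, + about tool z) 0.0012566902192630727 spacing 0.07912191281679251
side [[0.5731 0.1906 0.1694]
 [0.6095 0.33   0.1744]
 [0.5379 0.3083 0.1719]
 [0.6493 0.2131 0.1769]]
side world top z at mid, slopes [-0.0052  0.0037  0.1789] 223
((591.6732177734375, 256.8725891113281), (103.06620788574219, 142.899169921875), 15.939499855041504)
scene [[0.5366 0.3038 0.174 ]
 [0.5683 0.1906 0.172 ]
 [0.6136 0.332  0.1762]
 [0.6482 0.2114 0.1763]]
scene world top z at mid, slopes [ 0.0023 -0.0003  0.1781] 916
((591.8355712890625, 258.98968505859375), (102.95863342285156, 140.41064453125), 17.16290855407715)
tcp [0.5911 0.2584 0.1931] 1.8666777173915634 14.3833 F [-0.5959 -0.0225 -2.1289]
t 14.6333 pos [0.5904 0.2589 0.1921] hd 1.8676577530333227 F [-0.3254 -0.1376 -2.5349] w 0.010465710587161723
turn az 0.00015775303332254964 shift now [-0.0003 -0.0015  0.0511] shift after turn [-0.0003 -0.0013  0.0511] tilt [0.0042 0.     0.0002] q [ 0.313   0.3295 -0.0387  1.1984 -0.0001  1.5869]
```

The plate sits centred in the tool and level to within 5 mrad. I descend slowly towards the hover (TCP z ≈ 0.140), stopping a little above it first.

Emit:
apply_moves:
  steps: "0 -0.001 0.01 0 0 0 -1; 0 0 0.012 0 0 0 -1; 0 0 0.01 0 0 0 -1; 0 0 0.006 0 0 0 -1; 0 0 0.004 0 0 0 -1"

```text
t: 15.05
eef_pos: [0.5878, 0.2582, 0.1468]
tcp_rot: [[-0.293, 0.956, -0.001], [0.956, 0.293, -0.0], [-0.0, -0.001, -1.0]]
force: [-0.3, -0.3, -2.9]
grip_width: 0.0106
finger_force: 78.3
```

Emit:
apply_moves:
  steps: "0 0 0.002 0 0 0 -1; 0 0 0 0 0 0 -1; 0 0 0 0 0 0 -1; 0 0 0 0 0 0 -1; 0 0 0 0 0 0 -1"

```text
t: 15.47
eef_pos: [0.5898, 0.2588, 0.148]
tcp_rot: [[-0.293, 0.956, 0.004], [0.956, 0.293, 0.001], [0.0, 0.004, -1.0]]
force: [-0.4, 0.8, -1.0]
grip_width: 0.0105
finger_force: 78.3
```

Emit:
apply_moves:
  steps: "0 0 0 0 0 0 -1; 0 0 0 0 0 0 -1; 0 0 0 0 0 0 -1; 0 0 0 0 0 0 -1; 0 0 0 0 0 0 -1"

```text
t: 15.88
eef_pos: [0.5892, 0.2586, 0.1474]
tcp_rot: [[-0.293, 0.956, 0.003], [0.956, 0.293, 0.001], [0.0, 0.003, -1.0]]
force: [0.3, 0.0, -1.3]
grip_width: 0.0101
finger_force: 78.3
```

```bash
python3 to.py .5892 .2590 .140 1.8675; python3 - <<'E'
from h import *
c,p,d=snap('wrist','w7.png')
out=[]
s=r.sense(); R=np.array(s['tcp_rot'])
for sy in(-1,1):
    u,v=proj(c,np.array(s['eef_pos'])+R@[.06,sy*.04,.0135]); print(u,v)
    out.append(cv2.resize(p[v-22:v+22,u-22:u+22],(396,396),interpolation=cv2.INTER_CUBIC))
cv2.imwrite('pics/w7c.png',np.hstack(out)[:,:,::-1])
E
```

```text
t 15.8833 pos [0.5892 0.2586 0.1474] hd 1.8677473940751723 F [ 0.3247  0.0445 -1.3092] w 0.0101463784492288
turn az 0.0002473940751723802 shift now [0.0004 0.0001 0.0074] shift after turn [0.0004 0.0001 0.0074] tilt [ 0.0031 -0.      0.0002] q [ 0.3132  0.3586 -0.096   1.1131 -0.      1.587 ]
181 133
338 133
```

View pics/w7c.png

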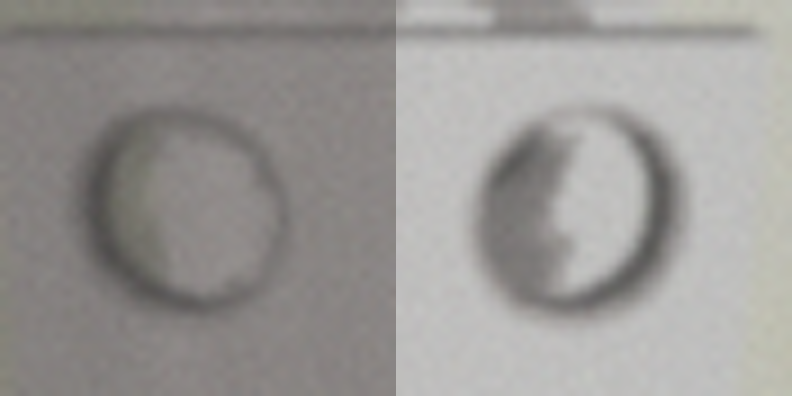

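At 22 mm gap the threads are hidden by parallax: only the table edge shows at the left hole (~155,210), roughly where it should be. I slide back 45 mm along the plate's length so the wrist camera sees two threads and the plate holes in one picture. That cancels the camera bias.

Emit:
apply_moves:
  steps: "-0.015 0 0 0 0 0 -1; -0.02 0 0 0 0 0 -1; -0.01 0 0 0 0 0 -1; 0 0 0 0 0 0 -1; 0 0 0 0 0 0 -1"

```text
t: 16.35
eef_pos: [0.6026, 0.215, 0.1473]
tcp_rot: [[-0.291, 0.957, 0.003], [0.957, 0.291, 0.001], [0.001, 0.003, -1.0]]
force: [0.4, 0.7, -2.7]
grip_width: 0.0103
finger_force: 78.3
```

Emit:
apply_moves:
  steps: "0 0 0 0 0 0 -1; 0 0 0 0 0 0 -1; 0 0 0 0 0 0 -1; 0 0 0 0 0 0 -1; 0 0 0 0 0 0 -1"

```text
t: 16.77
eef_pos: [0.6022, 0.216, 0.1473]
tcp_rot: [[-0.293, 0.956, 0.003], [0.956, 0.293, 0.001], [0.0, 0.003, -1.0]]
force: [0.3, 0.4, -1.2]
grip_width: 0.0107
finger_force: 78.3
```

```bash
cat > m.py <<'E'
from b import *
np.set_printoptions(precision=4,suppress=True)
s=r.sense(); tcp=np.array(s['eef_pos']); R=np.array(s['tcp_rot'])
c,p,d=snap('wrist','w8.png'); Rc=np.array(c['attitude']); o=np.array(c['xyz'])
u,v=np.meshgrid(np.arange(512),np.arange(384)); ray=np.stack([(u-c['cx'])/c['fx'],(v-c['cy'])/c['fy'],np.ones_like(u,float)],-1)@Rc.T
def onz(z): return o+ray*((z-o[2])/ray[...,2])[...,None]
zt=tcp[2]-.0138; Q=(onz(zt)-tcp)@R; dd=(zt-o[2])/ray[...,2]
W=[]
for sy in(-1,1):
    b=(np.hypot(Q[...,0]-.06,Q[...,1]+.001-sy*.04)<.0085)&(d-dd>.004)
    q=(Q[b].min(0)+Q[b].max(0))[:2]/2; W.append(q); print('hole tool',q,np.ptp(Q[b],axis=0)[:2]*1e3)
T=(onz(.105)-tcp)@R; g=255-cv2.cvtColor(p,cv2.COLOR_RGB2GRAY).astype(float)
V=[]
for sy in(-1,1):
    b=(np.hypot(T[...,0]-.105,T[...,1]+.001-sy*.04)<.008)
    m=np.where(b,np.clip(g-np.percentile(g[b],60)-25,0,None),0); q=(m[...,None]*T).sum((0,1))[:2]/m.sum(); V.append(q)
    print('thread tool',q,'px',(m*u).sum()/m.sum(),(m*v).sum()/m.sum(),(m>0).sum())
W,V=np.array(W),np.array(V)
yaw=lambda A:np.arctan2(-(A[1]-A[0])[0],(A[1]-A[0])[1])
print('shift needed in tool',(V-W).mean(0),'turn az',yaw(V)-yaw(W),'spacing',np.linalg.norm(V[1]-V[0]),np.linalg.norm(W[1]-W[0]))
print('tcp',tcp,'t',s['t'])
E
python3 m.py
```

```text
hole tool [ 0.0595 -0.0407] [10.106   9.3288]
hole tool [0.0594 0.0382] [10.1177  9.7562]
thread tool [ 0.1042 -0.0395] px 187.91646530894027 45.131170176044186 97
thread tool [0.1041 0.0401] px 332.2892296718973 45.40888017118402 121
shift needed in tool [0.0447 0.0016] turn az 0.0010433817430451629 spacing 0.07964416515569586 0.07884449294045465
tcp [0.6022 0.216  0.1473] t 16.7667
```

View pics/w8.png

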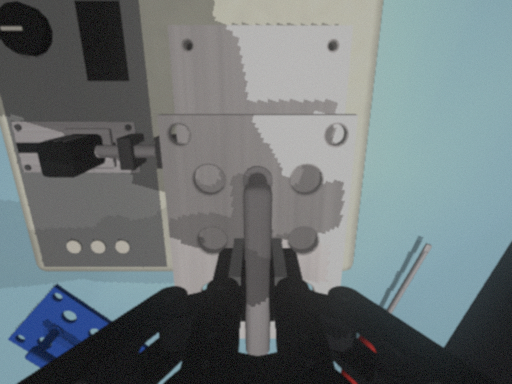

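The threads at (188,45) and (332,45) and the plate holes at (179,133) and (336,133) now show in one view. The needed shift is x ≈ +0.045, y ≈ +0.0016, turn ≈ 0.001. I check the present gap by depth in the same view.

```bash
python3 - <<'E'
from h import *
s=r.sense(); tcp=np.array(s['eef_pos']); R=np.array(s['tcp_rot'])
c,p,d=snap('wrist'); P=cloud(c,d); L=(P-tcp)@R
for n,z,x0,x1 in(('plate top',.0138,.045,.068),('table',.0423,.085,.11)):
    m=(abs(L[...,2]-z)<.008)&(L[...,0]>x0)&(L[...,0]<x1)&(abs(L[...,1])<.03); X=L[m]
    A=np.c_[X[:,1],np.ones(len(X))]; print(n,np.median(X[:,2]),np.median(P[m][:,2]),'slope y',np.linalg.lstsq(A,X[:,2],rcond=None)[0][0],len(X))
print(tcp)
E
```

```text
plate top 0.013150375597740979 0.13414683365566804 slope y 0.0014418449362878965 5263
table 0.0415964515920373 0.10569193143675641 slope y 0.0025271518410073922 5272
[0.6022826  0.21592905 0.14729588]
```

Emit:
apply_moves:
  steps: "0.01 0.0016 0 0.003 0 0.001 -1; 0.02 0 0 0 0 0 -1; 0.015 0 0 0 0 0 -1; 0 0 0.003 0 0 0 -1; 0 0 0.002 0 0 0 -1"

```text
t: 17.28
eef_pos: [0.5904, 0.2603, 0.1421]
tcp_rot: [[-0.294, 0.956, 0.0], [0.956, 0.294, -0.0], [-0.0, 0.0, -1.0]]
force: [-0.3, 0.0, -1.9]
grip_width: 0.0106
finger_force: 78.3
```

Emit:
apply_moves:
  steps: "0 0 0 0 0 0 -1; 0 0 0 0 0 0 -1; 0 0 0 0 0 0 -1; 0 0 0 0 0 0 -1; 0 0 0 0 0 0 -1"

```text
t: 17.7
eef_pos: [0.591, 0.2587, 0.1424]
tcp_rot: [[-0.291, 0.957, 0.0], [0.957, 0.291, 0.0], [-0.0, 0.0, -1.0]]
force: [-0.1, -0.0, -1.9]
grip_width: 0.0102
finger_force: 78.3
```

```bash
python3 to.py .5908 .2594 .140 1.8665
```

```text
t 17.7 pos [0.591  0.2587 0.1424] hd 1.8661124890611689 F [-0.0921 -0.0271 -1.899 ] w 0.010171377680771528
turn az -0.0003875109388311593 shift now [ 0.0008 -0.      0.0024] shift after turn [ 0.0008 -0.      0.0024] tilt [ 0.0002  0.     -0.0004] q [ 0.3124  0.367  -0.095   1.1086 -0.0001  1.5879]
```

Emit:
apply_moves:
  steps: "0.0007 0 0.0015 0 0 0 -1; 0 0 0.001 0 0 0 -1; 0 0 0 0 0 0 -1; 0 0 0 0 0 0 -1; 0 0 0 0 0 0 -1"

```text
t: 18.12
eef_pos: [0.5906, 0.2597, 0.1398]
tcp_rot: [[-0.292, 0.957, -0.0], [0.957, 0.292, -0.0], [-0.0, -0.0, -1.0]]
force: [-0.6, -0.3, -1.9]
grip_width: 0.0104
finger_force: 78.3
```

Emit:
apply_moves:
  steps: "0 0 0 0 0 0 -1; 0 0 0 0 0 0 -1; 0 0 0 0 0 0 -1; 0 0 0 0 0 0 -1; 0 0 0 0 0 0 -1"

```text
t: 18.53
eef_pos: [0.5906, 0.2598, 0.1398]
tcp_rot: [[-0.292, 0.957, 0.0], [0.957, 0.292, -0.0], [-0.0, 0.0, -1.0]]
force: [0.5, -0.2, -2.4]
grip_width: 0.0103
finger_force: 78.3
```

```bash
python3 to.py .5905 .2594 .140 1.8665; python3 - <<'E'
from h import *
c,p,d=snap('wrist')
s=r.sense(); R=np.array(s['tcp_rot']); out=[]
for sy in(-1,1):
    u,v=proj(c,np.array(s['eef_pos'])+R@[.06,sy*.04,.0135])
    out.append(cv2.resize(p[v-22:v+22,u-22:u+22],(396,396),interpolation=cv2.INTER_CUBIC))
cv2.imwrite('pics/w9c.png',cv2.convertScaleAbs(np.hstack(out)[:,:,::-1],alpha=1.2))
c,p,d=snap('scene'); P=cloud(c,d); g=P[(abs(P[...,2]-.1265)<.004)&(np.hypot(P[...,0]-.483,P[...,1]-.227)<.03)]
print('grip',len(g),g.mean(0)if len(g) else 0)
E
```

```text
t 18.5333 pos [0.5906 0.2598 0.1398] hd 1.86681792899823 F [ 0.4685 -0.2434 -2.403 ] w 0.010273564846248213
turn az 0.00031792899823024356 shift now [-0.0003 -0.0002 -0.0002] shift after turn [-0.0003 -0.0002 -0.0002] tilt [0.     0.     0.0003] q [ 0.3142  0.3692 -0.0977  1.1038 -0.      1.589 ]
grip 0 0
```

View pics/w9c.png

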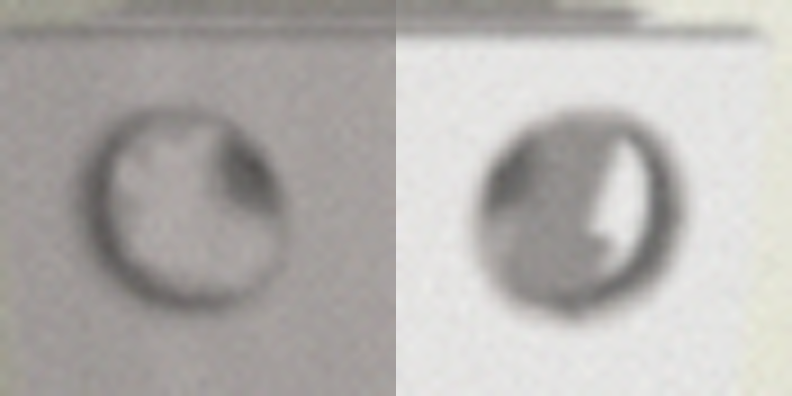

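Both threads show through the plate holes, at (245,170) on the left and (505,180) on the right. They are mirror-symmetric and within about 0.5 mm of where parallax puts them when aligned. The gap is 15 mm and the plate is level and still, so I hand in.

```bash
python3 -c "
from workcell import r
print(r.job_done())"
```

```text
the job is handed in; nothing more can be done
None
```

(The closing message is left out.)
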